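# Lock the V-headed pipe rest home

## Robot

A 6-joint arm with a two-finger parallel gripper is mounted at the origin on the work surface. World frame = base frame: x ahead of the robot, y to its left, z up, the work surface at z = 0. Lengths are in m, angles in rad, forces in N, time in s.
With the tool pointing down it reaches from about 0.4 to 0.825 m from the base axis. Payload 7 kg.
Tool frame: the origin (TCP) lies at the very end of the fingers, on their centre line; the grasp point (between the pads) lies 19 mm behind it (arm.pinch_z is the z of the grasp point in the tool frame, in m); z points along the fingers, y is the direction in which the jaws open and shut (so a half turn about z gives the same grasp; the last joint's range is limited). The gripper opens to 88 mm and grips with 3 to 60 N. Pads are 19 mm wide; open, the fingers measure 130 mm over their backs; the gripper's body (78 mm by 193 mm) begins 47 mm behind the grasp point.
Start: joints at [1.535, 0.359, 0.012, 0, -1.224, -0.288], TCP at [0.215, 0.64, 0.227] pointing down, gripper open.
Joint ranges: [-3.07, 3.07], [-1.43, 2.12], [-1.02, 1.25], [-3.03, 1.67], [-3.05, -0], [-3.03, 3.03]. Speed limits (rad/s): [2.39, 2.39, 3.01, 3.14, 3.14, 3.14].

## Interface

Orientations are given as [roll, pitch, yaw] about the fixed x, y, z axes, in that order (R = Rz(yaw) Ry(pitch) Rx(roll)).
In Python, from station import arm gives the robot as it stands.
- The arm moves only by the tool drive_tool, never from a script. Its argument "targets" is a list of rows, each a list of 6 numbers: the shift along the world's x, y, z in units of 0.04 m (1.0 is 0.04 m), then the turn, a rotation vector about the world's x, y, z in units of 6 degrees (1.0 is 6 degrees). In form: [[x, y, z, wx, wy, wz], ...]. A call has 1 to 5 rows; each row shifts and turns the commanded pose from where the row before left it; what a row does not reach is not made up. A row lasts 1/8 s, in which the tool goes at most 62.5 mm and 10.7 degrees, less where a joint would pass 70% of its speed; a pose out of reach is approached as far as the arm can. A call with a number of a shift or a turn outside -1 to 1 is refused whole. A call with a gripper value outside its range is refused whole. "claw" is the opening, from 0 (shut) to 1 (fully open), set as the call begins (left out, the last holds). The fingers move at their own pace and stop on an object; "newtons" is the grip in N (left out, the last holds). Time passes only in rows, so rows that do not move let the fingers close. It gives the time, the measured TCP pose, the force and the opening at its end, in the units of the state.
- arm.get_state(): the state, without advancing time (a new reading comes with each control period).
- arm.grab_frame(name): name is "scene" or "top" or "wrist"; returns (picture, depth): 400x640x3 uint8, red, green, blue; 400x640 float32, m along the optical axis (not along the pixel's ray), 0 where there is no reading.
- arm.get_calibration(name): a dict with "mtx" (3x3 intrinsics, pixels), "origin" and "rotation" of the camera in the world. Camera axes: x right, y up, looking along -z (the intrinsics and any distortion apply to the point x, -y, -z); pixel columns grow to the right and rows downward; lengths in m; the calibration is good to about 2 mm. A picture is of the moment at which its call begins: read the wrist's pose just before it. get_calibration takes no time and is no camera call; for the wrist camera it gives the pose at the moment of the call.
- arm.job_done(): hands the job in, once; it reports no verdict.
Trained networks look in the newest picture that a camera, given by its name, has taken for a name from the list of things; names that differ only in an ending like _2 or _b are one class to them, and where a whole thing is asked for, a point or a joint stands for the part that bears it (a point fixed in the world has none). Each returns a list of dicts, best first, with "score" (0 to 1); they miss things now and then, are a little off and sometimes report something else, mostly with a low value. They report only what shows in the picture. A call takes as long as a camera call.
- arm.search_frame(target, camera): "point" ([x, y, z] in m, in the coordinates of the camera as it stood for that picture, good to about 4 mm: the middle of the surface that is visible of it).
- arm.cut_out(target, camera): "pixels" (400x640 bool, what is visible of it).
- arm.landmark_of(target, camera): "point" ([x, y, z] in m, in the coordinates of the camera as it stood for that picture, good to about 4 mm: a listed point, or the origin of a listed thing).
The state is a dict: "t": time; "q": joint angles; "qd": joint speeds; "joint_efforts": joint torques, N m; "eef_pos": TCP position; "ee_rot": TCP orientation; "force": force on the tool from outside, world axes, zero at the start; "moment": the same for the moment, N m; "width": finger opening in m.
Only numpy, scipy, OpenCV 4.12 (cv2) and the standard library are available. Lean on these libraries where they do the work, as an engineer would, in place of code of your own. Each camera call takes 0.05 s, during which the arm holds its last target. There are 200 camera calls.

## Task

Two telescopic work rests on the welding table have been left pulled out. Take the one with the V-shaped head: squeeze its spring button flush with the tube and slide the tube into its sleeve until it is fully home and the spring pin has popped out through the second hole, the one farther from the sleeve's mouth. Leave the rest with the round flat head pulled out as it is.

Things in the scene. Friction and masses are not known exactly. Their poses are not given: they have to be found in the camera images.
- vee_grip (a point): Where to grip the V-headed rest: on the axis of its level 32 mm square steel tube, 60 mm above the table, beside the centre of the black spring button. y: along the tube towards the sleeve (push this way); x: across; z: up. Button 30 mm long, 12 mm proud of the +x side (away from the robot). V head: 74 mm away on the -y side, 96 mm wide, top 151 mm above the table.
- vee_rest (a joint): How far that tube is slid in (m): 0 = pulled right out, 0.115 = home, pin centred in the second hole; end stop at 0.116; first hole at 0.075. Friction about 3 N. Sleeve: fixed yellow 46 mm square tube, 150 mm long, top 83 mm above the table, 18 mm square holes in its +x side 30 and 70 mm from its mouth. At home the grip point is 50 mm short of the mouth.
- vee_pin (a joint): How far its button is pressed in (m): 0 = out (popped), 0.012 = flush. Spring 3 to 7 N. Two fingers closing across the tube press it flush, then grip the tube. The round-ended steel pin, 10 mm thick, 11 mm proud, is one piece with the button, 120 mm nearer the sleeve on the same side; at the start it is just outside the mouth and blocks the way in unless pressed.
- flat_grip (a point): The same point on the other rest, alike and parallel to the first, 150 mm from it on either side, on the same 12 mm thick plate, but with a round flat head 64 mm across (top 113 mm above the table). Leave it pulled out as it is.

How it is judged:
By the outcome, as a careful person would: the job done as asked, in the order asked, and still so for the second after the job is handed in, with the robot touching nothing.
It also fails if it takes over 32 s, if anything falls off the work surface, if the arm or the gripper's body presses on something with over 40 N, if the wrist force passes 120 N, or if a joint passes its speed limit or range.

## Working session

There is one attempt and no reset: what is moved stays moved. The work goes in short steps, Python scripts to look and compute and a tool call to move; the robot and the scene stay as the last step left them, time stands still between calls to the robot, and variables do not carry over. Pictures are saved under pics/ and viewed, about 8 in all and at most 12, crops included, and the job is handed in when it is done.

Besides the shell and the picture viewer there is one more tool, called after "Emit:" by a JSON object that holds its "name" and its "arguments", one argument or row to a line. drive_tool: Moves the arm, as the interface text tells. Shifts and turns lie within -1 to 1; 1 stands for 0.04 m of shift or 6 degrees of turn. Its arguments: {"type":"object","properties":{"targets":{"type":"array"},"claw":{"type":"number"},"newtons":{"type":"number"}},"required":["targets"]}

```bash
mkdir -p pics
cat > h.py <<'E'
import numpy as np, cv2
from station import arm
def w(cam,p):
    c=arm.get_calibration(cam); return np.array(c['rotation'])@np.array(p)+np.array(c['origin'])
def px(cam,mask_uv,d):
    c=arm.get_calibration(cam); K=np.array(c['mtx']); u,v=mask_uv
    return w(cam,[(u-K[0,2])/K[0,0]*d,-(v-K[1,2])/K[1,1]*d,-d])
E
python3 - <<'E'
from h import *
s=arm.get_state(); print(s['t'],s['eef_pos'],s['ee_rot'],s['width'])
ims=[]
for cam in ('top','scene'):
    im,d=arm.grab_frame(cam); ims.append(im); np.save(f'{cam}_d.npy',d)
    for n in ('vee_grip','flat_grip'):
        for r in arm.landmark_of(n,cam)[:2]: print(cam,n,r['score'],w(cam,r['point']).round(4))
    cv2.imwrite(f'pics/{cam}1.png',im[:,:,::-1])
E
```

```text
0.0 [0.21465635 0.63945319 0.2256084 ] [ 3.13992757e+00 -1.50910054e-04 -3.23901162e-01] 0.08790736583460414
top vee_grip 0.7 [1.6226 1.0424 1.8688]
top flat_grip 0.81 [1.6398 1.0595 1.886 ]
scene vee_grip 0.71 [ 0.2984 -0.9913 -0.064 ]
scene flat_grip 0.95 [ 0.4502 -0.8394  0.0879]
```

```bash
sed -i "s/np.array(c\['rotation'\])@/rot(c['rotation'])@/; s/^def w/from scipy.spatial.transform import Rotation as Rn\ndef rot(r):\n    r=np.array(r); return r if r.shape==(3,3) else Rn.from_euler('xyz',r).as_matrix()\ndef w/" h.py
python3 - <<'E'
from h import *
for cam in ('top','scene'):
    c=arm.get_calibration(cam);print(c)
    for n in ('vee_grip','flat_grip'):
        for r in arm.landmark_of(n,cam)[:2]: print(cam,n,r['score'],w(cam,r['point']).round(4))
E
```

```text
{'mtx': array([[403.27149206,   0.        , 318.11430231],
       [  0.        , 403.27149206, 198.15005324],
       [  0.        ,   0.        ,   1.        ]]), 'origin': array([ 0.51133035, -0.06888437,  0.75755692]), 'rotation': array([ 0.06527551,  0.05648066, -1.59356486])}
top vee_grip 0.7 [ 0.4982 -0.1616  0.0551]
top flat_grip 0.81 [ 0.6449 -0.1243  0.0596]
{'mtx': array([[449.51968537,   0.        , 324.35979834],
       [  0.        , 449.51968537, 197.80770372],
       [  0.        ,   0.        ,   1.        ]]), 'origin': array([ 0.88642714, -0.40321966,  0.52412647]), 'rotation': array([ 0.85151782, -0.02215791,  0.74871382])}
scene vee_grip 0.71 [ 0.4936 -0.1596  0.064 ]
scene flat_grip 0.95 [ 0.6396 -0.1223  0.0619]
```

View pics/top1.png

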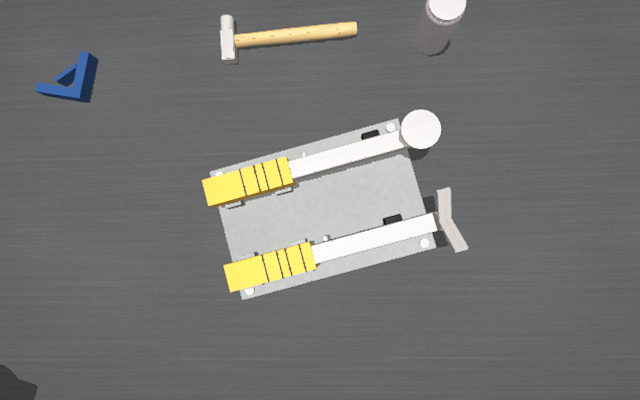

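View pics/scene1.png

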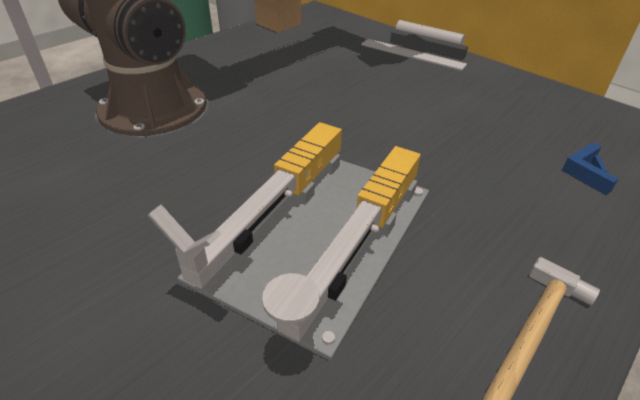

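The top picture shows the V-head rest at about (450,222), with its button at (392,219) and its sleeve at (270,265). The flat-head rest is at (420,128). The scene picture agrees: the V rest is the one nearer the robot. Next I'll fit the tube axis from depth.

```bash
cat >> h.py <<'E'
def cloud(cam,d):
    c=arm.get_calibration(cam); K=np.array(c['mtx']); v,u=np.indices(d.shape)
    P=np.stack([(u-K[0,2])/K[0,0]*d,-(v-K[1,2])/K[1,1]*d,-d],-1)
    return P@rot(c['rotation']).T+np.array(c['origin'])
def fit(cam,d,g,th=14.3):
    P=cloud(cam,d).reshape(-1,3)[d.ravel()>0]; a=np.deg2rad(th)
    for _ in range(3):
        y=np.array([-np.sin(a),np.cos(a)]);x=np.array([y[1],-y[0]])
        Q=P[:,:2]-g[:2]; s=Q@y; l=Q@x
        bins=[]
        m=(abs(l)<.022)&(P[:,2]>.068)&(P[:,2]<.084)&(s>-.04)&(s<.11)
        for s0 in np.arange(-.04,.11,.01):
            k=m&(s>=s0)&(s<s0+.01)
            if k.sum()>5: bins.append((s0+.005,(l[k].min()+l[k].max())/2,np.ptp(l[k])))
        b=np.array(bins); p=np.polyfit(b[:,0],b[:,1],1); a-=np.arctan(p[0]); g=np.array(g,float); g[:2]+=x*p[1]
    print(cam,'deg',np.rad2deg(a).round(2),'g',g.round(4),'width',np.median(b[:,2]).round(4),'ztop',np.median(P[m,2]).round(4),'resid',b[:,1].round(4))
    # mouth
    k=(abs(l)<.03)&(P[:,2]>.0795)&(P[:,2]<.09)&(s>.05)&(s<.4); print('sleeve s',s[k].min().round(4),s[k].max().round(4),'lat',np.median(l[k]).round(4))
E
python3 - <<'E'
from h import *
for c in ('top','scene'): fit(c,np.load(c+'_d.npy'),[.496,-.1605,.06])
E
```

```text
top deg 15.11 g [ 0.4981 -0.16    0.06  ] width 0.0319 ztop 0.075 resid [-0.0021 -0.002   0.002   0.0021  0.0022  0.0021 -0.0011 -0.0009 -0.001
 -0.0004 -0.0004 -0.0001 -0.0002  0.0003  0.0003]
sleeve s 0.1116 0.2946 lat 0.0022
scene deg 16.87 g [ 0.499  -0.1597  0.06  ] width 0.032 ztop 0.0773 resid [ 0.0003  0.0003  0.0011  0.001   0.0006  0.0017 -0.0019 -0.002  -0.0017
 -0.0013 -0.0002  0.0006  0.0008  0.0007  0.001 ]
sleeve s 0.0529 0.2978 lat 0.0069
```

Emit:
{"name": "drive_tool", "arguments": {
  "targets": [
    [0.8, -0.8, 0, 0, 0, -0.45],
    [0.8, -0.8, 0, 0, 0, -0.45],
    [0.8, -0.8, 0, 0, 0, -0.45],
    [0.8, -0.8, 0, 0, 0, -0.45],
    [0.8, -0.8, 0, 0, 0, -0.45]
  ],
  "claw": 1
}}

```text
t: 1.12
eef_pos: [0.3757, 0.4788, 0.2268]
ee_rot: [-3.141, 0.0, -0.561]
force: [0.2, 0.2, -0.2]
width: 0.0877
```

Emit:
{"name": "drive_tool", "arguments": {
  "targets": [
    [0.8, -0.8, 0, 0, 0, -0.45],
    [0.8, -0.8, 0, 0, 0, -0.45],
    [0.8, -0.8, 0, 0, 0, -0.45],
    [0.8, -0.8, 0, 0, 0, -0.45],
    [0.8, -0.8, 0, 0, 0, -0.45]
  ]
}}

```text
t: 1.75
eef_pos: [0.5357, 0.3188, 0.2268]
ee_rot: [-3.141, 0.0, -0.797]
force: [0.4, -0.3, -0.0]
width: 0.0878
```

Emit:
{"name": "drive_tool", "arguments": {
  "targets": [
    [-0.1, -1, 0, 0, 0, -0.45],
    [-0.1, -1, 0, 0, 0, -0.45],
    [-0.1, -1, 0, 0, 0, -0.45],
    [-0.1, -1, 0, 0, 0, -0.45],
    [-0.1, -1, 0, 0, 0, -0.45]
  ]
}}

```text
t: 2.38
eef_pos: [0.5145, 0.1186, 0.2268]
ee_rot: [-3.141, -0.0, -1.032]
force: [0.0, 0.6, -0.1]
width: 0.088
```

Emit:
{"name": "drive_tool", "arguments": {
  "targets": [
    [-0.1, -1, 0, 0, 0, -0.45],
    [-0.1, -1, 0, 0, 0, -0.45],
    [-0.1, -1, 0, 0, 0, -0.45],
    [-0.1, -1, 0, 0, 0, -0.45],
    [-0.1, -1, 0, 0, 0, -0.45]
  ]
}}

```text
t: 3.0
eef_pos: [0.4945, -0.0813, 0.2269]
ee_rot: [-3.141, -0.0, -1.268]
force: [1.0, -0.6, -0.4]
width: 0.0878
```

Emit:
{"name": "drive_tool", "arguments": {
  "targets": [
    [0.05, -1, 0, 0, 0, -0.4],
    [0.05, -1, 0, 0, 0, 0],
    [0, 0, 0, 0, 0, 0]
  ]
}}

```text
t: 3.38
eef_pos: [0.4986, -0.1622, 0.2265]
ee_rot: [3.141, -0.0, -1.311]
force: [0.1, 0.5, -0.2]
width: 0.0878
```

Run:
```python
from h import *
im,d=arm.grab_frame('wrist'); c=arm.get_calibration('wrist'); np.save('wd.npy',d)
cv2.imwrite('pics/wrist1.png',im[:,:,::-1]); print(c['origin'])
for n in ('vee_grip','flat_grip'):
    for r in arm.landmark_of(n,'wrist')[:2]: print(n,r['score'],w('wrist',r['point']).round(4))
fit('wrist',d,[.497,-.16,.06],15)
```

```text
[ 0.51567792 -0.22493408  0.38482076]
vee_grip 0.88 [ 0.5017 -0.1627  0.0597]
flat_grip 0.81 [ 0.6462 -0.1261  0.0599]
wrist deg 15.35 g [ 0.4985 -0.1596  0.06  ] width 0.0316 ztop 0.0762 resid [-0.0023 -0.0019  0.0023  0.0023  0.0022  0.0024 -0.0013 -0.0013 -0.0008
 -0.0008 -0.0002  0.0004]Traceback (most recent call last):
  File "<stdin>", line 6, in <module>
  File "h.py", line 28, in fit
    k=(abs(l)<.03)&(P[:,2]>.0795)&(P[:,2]<.09)&(s>.05)&(s<.4); print('sleeve s',s[k].min().round(4),s[k].max().round(4),'lat',np.median(l[k]).round(4))
                                                                                ~~~~~~~~^^
    return umr_minimum(a, axis, None, out, keepdims, initial, where)
ValueError: zero-size array to reduction operation minimum which has no identity
```

View pics/wrist1.png

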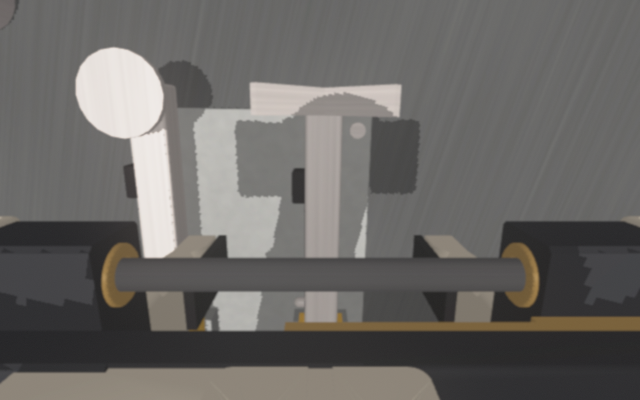

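The wrist picture shows the V tube running down x≈322 from the V head at (325,100). The button is at (298,186), on the side away from the robot. The button bins biased the fit, so I'll refit without them.

```bash
sed -i 's/if k.sum()>5:/if k.sum()>5 and abs(s0+.005)>.024:/; s/if k.sum()/if k.sum()/; s/    k=(abs(l)<.03)&/    if cam=="wrist": return\n    k=(abs(l)<.03)\&/' h.py
python3 - <<'E'
from h import *
for c,f in (('top','top_d'),('wrist','wd')): fit(c,np.load(f+'.npy'),[.497,-.161,.06])
# button: points on +x side, below tube top
d=np.load('top_d.npy');P=cloud('top',d).reshape(-1,3);a=np.deg2rad(14.2)
y=np.array([-np.sin(a),np.cos(a)]);x=np.array([y[1],-y[0]]);Q=P[:,:2]-[.497,-.161];s=Q@y;l=Q@x
k=(l>.02)&(l<.029)&(P[:,2]>.055)&(P[:,2]<.08)&(abs(s)<.05);print('button s',np.percentile(s[k],[2,50,98]),k.sum())
s_=arm.get_state();print(s_['eef_pos'],s_['ee_rot'])
E
```

```text
top deg 14.06 g [ 0.4967 -0.1611  0.06  ] width 0.0316 ztop 0.075 resid [ 0.     -0.      0.      0.     -0.0002  0.0002 -0.0001  0.0001 -0.0002
  0.0001 -0.    ]
sleeve s 0.1124 0.2952 lat -0.0001
wrist deg 14.21 g [ 0.4971 -0.161   0.06  ] width 0.0311 ztop 0.0762 resid [-0.0001  0.0003 -0.0002 -0.0003  0.     -0.0001  0.0002  0.0001]
button s [-0.01514006 -0.00077548  0.01334628] 85
[ 0.49867776 -0.15984429  0.22655   ] [-3.14152601e+00  1.59354663e-04 -1.30843842e+00]
```

Emit:
{"name": "drive_tool", "arguments": {
  "targets": [
    [-0.04, -0.05, -1, 0, 0, -0.15],
    [0, 0, -1, 0, 0, 0],
    [0, 0, -1, 0, 0, 0],
    [0, 0, -1, 0, 0, 0],
    [0, 0, -0.64, 0, 0, 0]
  ]
}}

```text
t: 4.15
eef_pos: [0.4966, -0.1609, 0.0394]
ee_rot: [3.14, 0.0, -1.322]
force: [0.5, 0.6, 0.2]
width: 0.0876
```

Emit:
{"name": "drive_tool", "arguments": {
  "targets": [
    [0, 0, 0, 0, 0, 0],
    [0, 0, 0, 0, 0, 0],
    [0, 0, 0, 0, 0, 0],
    [0, 0, 0, 0, 0, 0],
    [0, 0, 0, 0, 0, 0]
  ],
  "claw": 0,
  "newtons": 30
}}

```text
t: 4.78
eef_pos: [0.4988, -0.1618, 0.0419]
ee_rot: [-3.138, -0.001, -1.324]
force: [3.0, 4.2, 1.8]
width: 0.0432
```

Emit:
{"name": "drive_tool", "arguments": {
  "targets": [
    [0, 0, 0, 0, 0, 0],
    [0, 0, 0, 0, 0, 0],
    [0, 0, 0, 0, 0, 0],
    [0, 0, 0, 0, 0, 0]
  ]
}}

```text
t: 5.28
eef_pos: [0.4962, -0.1625, 0.0417]
ee_rot: [3.14, -0.0, -1.324]
force: [-4.7, 1.2, 11.3]
width: 0.0317
```

Width is 32 mm, so the button is flush. Now I'll push along the tube.

Emit:
{"name": "drive_tool", "arguments": {
  "targets": [
    [-0.1, 0.4, 0, 0, 0, 0],
    [-0.1, 0.4, 0, 0, 0, 0],
    [-0.1, 0.4, 0, 0, 0, 0],
    [0, 0, 0, 0, 0, 0]
  ]
}}

```text
t: 5.78
eef_pos: [0.484, -0.1138, 0.0417]
ee_rot: [3.14, -0.0, -1.323]
force: [-4.8, 1.1, 11.6]
width: 0.0316
```

Emit:
{"name": "drive_tool", "arguments": {
  "targets": [
    [-0.1, 0.4, 0, 0, 0, 0],
    [-0.1, 0.4, 0, 0, 0, 0],
    [-0.1, 0.4, 0, 0, 0, 0],
    [-0.1, 0.38, 0, 0, 0, 0],
    [0, 0, 0, 0, 0, 0]
  ]
}}

```text
t: 6.4
eef_pos: [0.4689, -0.0536, 0.0419]
ee_rot: [3.14, -0.004, -1.322]
force: [2.8, -21.5, 8.9]
width: 0.0321
```

Emit:
{"name": "drive_tool", "arguments": {
  "targets": [
    [-0.01, 0.05, 0, 0, 0, 0],
    [0, 0, 0, 0, 0, 0],
    [0, 0, 0, 0, 0, 0]
  ]
}}

```text
t: 6.78
eef_pos: [0.4688, -0.0533, 0.0419]
ee_rot: [3.139, -0.005, -1.323]
force: [8.3, -33.5, 4.6]
width: 0.0318
```

Run:
```python
from h import *
s=arm.get_state();print(s['t'],s['eef_pos'],s['force'],s['width'])
for c in('top','scene'):
    im,d=arm.grab_frame(c)
    for r in arm.landmark_of('vee_grip',c)[:2]: print(c,r['score'],w(c,r['point']).round(4))
    if c=='scene':cv2.imwrite('pics/s2.png',cv2.resize(im[50:350,100:500,::-1],None,fx=2,fy=2))
```

```text
6.775 [ 0.46878395 -0.05329521  0.04188193] [  8.2830015  -33.49862412   4.57736364] 0.031826086476681545
scene 0.86 [ 0.4714 -0.0684  0.0638]
```

View pics/s2.png

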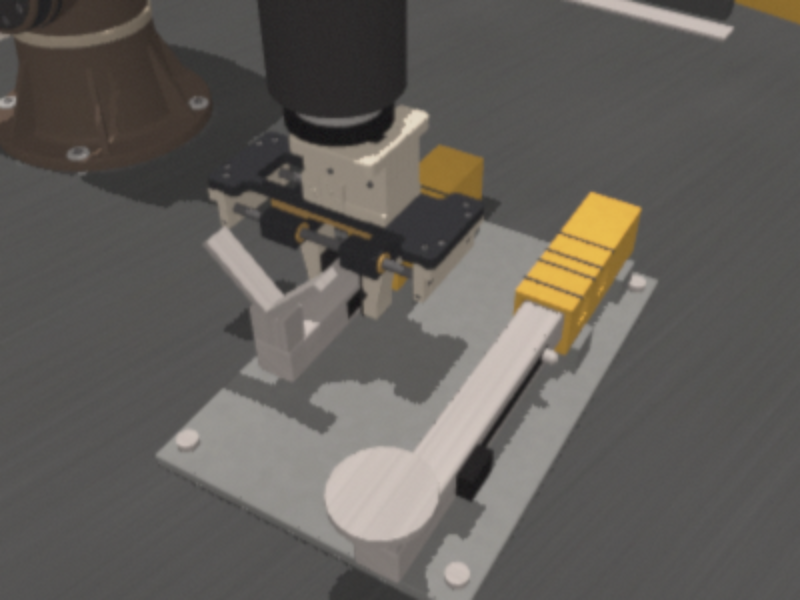

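The picture shows the V tube pushed in and the fingers sitting ahead of the button, which is at about (355,305). So the tube probably reached its stop after about 97 mm and the fingers then slid along it. This fits the sleeve position from depth, which puts the mouth about 145 mm from the starting grip point. The button is still held flush, so I'll release and check.

Emit:
{"name": "drive_tool", "arguments": {
  "targets": [
    [0, 0, 0, 0, 0, 0],
    [0, 0, 0, 0, 0, 0],
    [0, 0, 0, 0, 0, 0],
    [0, 0, 0, 0, 0, 0]
  ],
  "claw": 1
}}

```text
t: 7.48
eef_pos: [0.4677, -0.0491, 0.0406]
ee_rot: [3.14, 0.0, -1.324]
force: [-0.0, 0.4, 0.3]
width: 0.0659
```

Emit:
{"name": "drive_tool", "arguments": {
  "targets": [
    [0, 0, 1, 0, 0, 0],
    [0, 0, 1, 0, 0, 0],
    [0, 0, 1, 0, 0, 0],
    [0, 0, 1, 0, 0, 0],
    [-1, 0, 1, 0, 0, 0]
  ]
}}

```text
t: 8.1
eef_pos: [0.4289, -0.0488, 0.2416]
ee_rot: [3.139, -0.0, -1.324]
force: [-1.0, 0.4, 1.0]
width: 0.0875
```

Emit:
{"name": "drive_tool", "arguments": {
  "targets": [
    [0, 1, 0, 0, 0, 0],
    [0, 1, 0, 0, 0, 0],
    [0, 1, 0, 0, 0, 0],
    [0, 1, 0, 0, 0, 0],
    [0, 1, 0, 0, 0, 0]
  ]
}}

```text
t: 8.72
eef_pos: [0.4278, 0.1521, 0.2406]
ee_rot: [3.14, -0.0, -1.324]
force: [0.1, 0.2, 0.3]
width: 0.0879
```

Run:
```python
from h import *
a=np.deg2rad(14.15);y=np.array([-np.sin(a),np.cos(a)]);g0=np.array([.497,-.161])
for c in('top','scene'):
    im,d=arm.grab_frame(c); P=cloud(c,d).reshape(-1,3)
    for n in('vee_grip','flat_grip'):
        for r in arm.landmark_of(n,c)[:1]:
            p=w(c,r['point']);print(c,n,r['score'],p.round(4),'slid',((p[:2]-g0)@y).round(4))
    crop=im[160:320,200:500] if c=='top' else im[100:300,140:440]
    cv2.imwrite(f'pics/{c}3.png',cv2.resize(crop[:,:,::-1],None,fx=2.6,fy=2.6,interpolation=cv2.INTER_CUBIC))
```

```text
top vee_grip 0.59 [ 0.4749 -0.0704  0.0596] slid 0.0933
top flat_grip 0.74 [ 0.6442 -0.1267  0.0626] slid -0.0027
scene vee_grip 0.91 [ 0.4717 -0.0661  0.0627] slid 0.0982
scene flat_grip 0.66 [ 0.6411 -0.1263  0.0616] slid -0.0016
```

View pics/scene3.png

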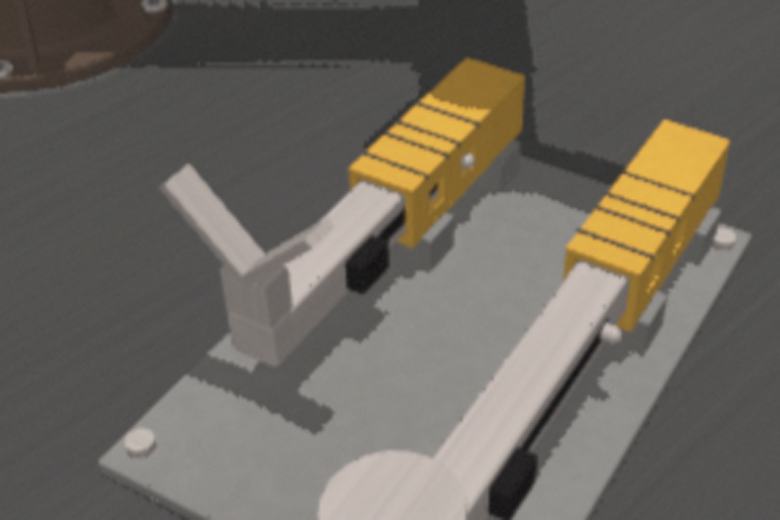

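View pics/top3.png

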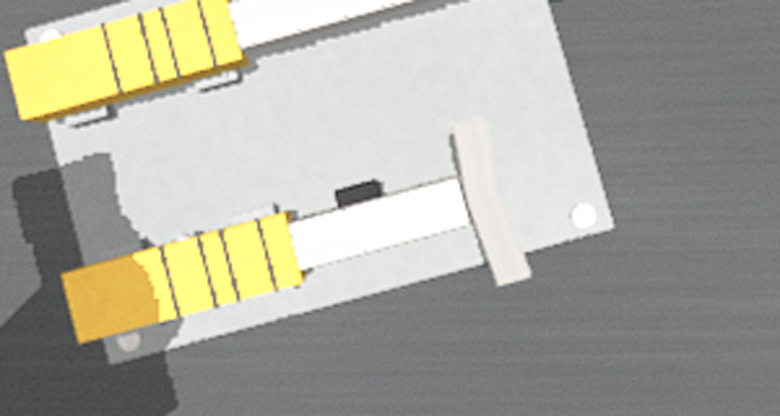

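The scene picture shows the pin popped out of the farther hole at (467,160), the first hole empty at (435,195), and the button proud again at (367,265). The flat-head rest is unchanged, with its pin still outside the mouth at (610,332). The top picture agrees: the V tube is in and its button is out at (358,193).

```bash
python3 -c "
from station import arm
print(arm.get_state()['force']); print(arm.job_done())"
```

```text
[-0.2728465  -0.47200627 -0.6621748 ]
the job is handed in; nothing more can be done
None
```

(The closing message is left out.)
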